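Put up the pop-up mirror in the vanity box drawer

TASK

Get the mirror ready for brushing hair: pull the drawer of the vanity box all the way out to its stop, take the mirror inside it by its black grip tab so that the red button is squeezed in, and draw the mirror straight up past its first stop to its second stop, full height. It sinks when let go, so finish while still holding it there, fully up and with the drawer fully out; leave the hairbrush and the keys where they are.

Things in the scene. Friction and masses are not known exactly. Their poses are not given: they have to be found in the camera images.
- vanity: Fixed vanity box of pink plastic with a clear top panel, 240 mm deep (its x), 250 wide (y), 140 high. Origin at the centre of its underside on the wardrobe top. Its +x axis points from the drawer front to the back, so the drawer comes out along its -x; z up.
- vanity_drawer (a joint): Drawer travel in m: 0 shut, 0.15 fully out at its stop; starts shut or up to 30 mm open. Friction about 3 N; stays where left. The blue drawer front is 10 mm thick, 250 wide, its top edge 136 mm above the wardrobe top; the drawer sides are only 60 mm high.
- drawer_pull (a point): Centre of the drawer's orange pull fin, 108 mm above the wardrobe top. The fin sticks out about 40 mm from the blue front (its centre lies 20 mm out), is 12 mm wide (box's y) and 24 high, its top 20 mm below the box top; pinch it from above across the box's y. It moves with the drawer.
- mirror: Mirror in the drawer, parallel to the drawer front. Origin: centre of its black grip tab, 116 mm above the wardrobe top when down; axes as the box's. Tab 14 mm thick (x), 60 wide (y), 24 high; blue-framed panel below it 8 thick, 150 wide, 80 high. The tab stands 75 mm behind the drawer front's back face: under the box top while shut, 75 mm clear of the box when the drawer is fully out.
- mirror_button (a joint): Red button, 20 mm wide, 16 high, in the middle of the tab's back face (+x side, away from the drawer front), sticking out 5 mm: 19 mm over tab and button. In m: 0 out, 0.0045 fully in; a 3 to 6 N spring pushes it out. Pinching the middle of the tab front to back (along the box's x) presses it. While out, the mirror is latched down; above 0.003 it is free.
- mirror_upper (a joint): Upper section of the telescope that carries the mirror straight up, in m: 0 down, 0.055 at the first stop. Comes out first, with about 2 to 3 N (mirror weight included). The telescope's black outer tube stands 16 mm behind the tab's centre, its top 80 mm above the wardrobe top.
- mirror_lower (a joint): Lower telescope section in m: 0 down, 0.055 at the second stop. Comes out after the upper one has reached its stop, with about 6 to 7 N against a spring; a mirror at full height is 110 mm higher than when down. Let go, both sections sink back.
- hairbrush: Wooden hairbrush, 230 mm long (its x), 58 wide, 30 high, lying on the wardrobe top beside the drawer; origin under its middle. Leave alone.
- keys: Steel key ring with two keys, about 85 mm long and 4 thick, lying on the wardrobe top beside the drawer; origin at the centre of the ring. Leave alone.

How it is judged:
By the outcome, as a careful person would: the job done as asked, in the order asked, and still so for the second after the job is handed in, while the arm keeps its last pose, push and grip.
It also fails if it takes over 40 s, if anything falls off the work surface, if the arm or the gripper's body presses on something with over 40 N, if the wrist force passes 120 N, or if a joint passes its speed limit or range.

ROBOT

A 6-joint arm with a two-finger parallel gripper is mounted at the origin on the work surface. World frame = base frame: x ahead of the robot, y to its left, z up, the work surface at z = 0. Lengths are in m, angles in rad, forces in N, time in s.
With the tool pointing down it reaches from about 0.35 to 0.875 m from the base axis. Payload 4.2 kg.
Tool frame: the origin (TCP) lies on the centre line of the jaws, within the pads' length; the fingertips stand 8 mm ahead of it and the grasp point (between the pads) lies 11 mm behind it; z points along the fingers, y is the line along which they close (so a half turn about z gives the same grasp; the last joint's range is limited). The gripper opens to 85 mm and grips with 20 to 120 N. Pads are 22 mm wide; open, the fingers measure 114 mm over their backs; the gripper's body (76 mm by 85 mm) begins 54 mm behind the grasp point. The pads swing forward as they close: fully open they stand 13 mm farther back than shut.
Start: joints at [-0.942, 0.385, 0.008, 0, -1.194, -0.259], TCP at [0.226, -0.583, 0.239] pointing down, gripper open.
Joint ranges: [-3.14, 3.14], [-1.21, 2.06], [-1.07, 1.41], [-3.16, 2.05], [-2.99, -0.16], [-3.1, 3.1]. Speed limits (rad/s): [2.79, 2.79, 3.14, 3.14, 3.14, 3.14].

INTERFACE

Orientations are given as a unit quaternion [w, x, y, z].
In Python, from workcell import r gives the robot as it stands. The module is installed in compiled form; this text tells all that it offers.
- The arm moves only by the tool apply_moves, never from a script. Its argument "series" is text: rows parted by semicolons, each of 7 numbers parted by spaces: the gripper's target within -1 to 1 (shut at 1, half-way at 0, fully open at -1), then the shift along the tool's x, y, z in mm, then the turn, a rotation vector about the tool's x, y, z in degrees. A call has 1 to 10 rows; each row is the pose to reach, as a shift and turn from the pose commanded when the call began, along the tool's axes at that moment; what a row does not reach only later rows make up. A row lasts 1/12 s, in which the tool goes at most 41.7 mm and 7.16 degrees, less where a joint would pass 70% of its speed; a pose out of reach is approached as far as the arm can. A call with a gripper value outside its range is refused whole. The fingers move at their own pace and stop on an object; "newtons" is the grip in N (left out, the last holds). Time passes only in rows, so rows that repeat a pose let the fingers close. It gives the time, the measured TCP pose, the force, the opening and the grip force at its end, in the units of the state.
- r.observe(): the state, without advancing time (a new reading comes with each control period).
- r.read_camera(name): name is "scene" or "side" or "wrist"; returns the picture (480x640x3 uint8, red, green, blue); there is no depth.
- r.camera_params(name): a dict with "camera_matrix" (3x3 intrinsics, pixels), "rvec" (rotation vector, rad) and "tvec" (3), from world to camera coordinates, as OpenCV has them. Camera axes: x right, y down, z forward; pixel columns grow to the right and rows downward; lengths in m; the calibration is good to about 2 mm. A picture is of the moment at which its call begins: read the wrist's pose just before it. camera_params takes no time and is no camera call; for the wrist camera it gives the pose at the moment of the call.
- r.hand_in(): hands the job in; it is judged then, once.
The state is a dict: "time": time; "qpos": joint angles; "qvel": joint speeds; "joint_torque": joint torques, N m; "position": TCP position; "tcp_rot": TCP orientation; "wrist_force": force on the tool from outside, world axes, zero at the start; "torque": the same for the moment, N m; "gripper_width": finger opening in m; "grip_force": force on a finger pad.
Only numpy, scipy, OpenCV 4.12 (cv2) and the standard library are available. Lean on these libraries where they do the work, as an engineer would, in place of code of your own. Each camera call takes 0.05 s, during which the arm holds its last target. There are 200 camera calls.

## Working session

There is one attempt and no reset: what is moved stays moved. The work goes in short steps, Python scripts to look and compute and a tool call to move; the robot and the scene stay as the last step left them, time stands still between calls to the robot, and variables do not carry over. Pictures are saved under pics/ and viewed, at most 10 in all, crops included, and the job is handed in when it is done.

Besides the shell and the picture viewer there is one more tool, called after ">>>" as name(argument=value, ...) on one line, values as JSON. apply_moves: Moves the arm, as the interface text tells. Its arguments: {"type":"object","properties":{"series":{"type":"string"},"newtons":{"type":"number"}},"required":["series"]}

```bash
mkdir -p pics
python3 - <<'E'
from workcell import r
import cv2,numpy as np
o=r.observe();print({k:np.round(v,3) for k,v in o.items()})
a=[r.read_camera(n) for n in("scene","side")]
for n,i in zip(("scene","side"),a):
    cv2.imwrite(f"pics/{n}0.png",i[:,:,::-1]); p=r.camera_params(n); print(n,p)
E
```

```text
{'time': np.float64(0.0), 'qpos': array([-0.942,  0.386,  0.007, -0.   , -1.194, -0.259]), 'qvel': array([-0.   , -0.   ,  0.002,  0.   , -0.002,  0.001]), 'joint_torque': array([ 0.0000e+00, -3.9229e+01,  1.8840e+01,  4.1860e+00, -5.0000e-03,
        0.0000e+00]), 'position': array([ 0.226, -0.582,  0.238]), 'tcp_rot': array([-0.   , -0.184,  0.983,  0.001]), 'wrist_force': array([ 1.307, -0.118,  0.702]), 'torque': array([ 0.003, -0.031,  0.052]), 'grip_force': np.float64(0.0), 'gripper_width': np.float64(0.085)}
scene {'camera_matrix': array([[443.7723254 ,   0.        , 314.66114749],
       [  0.        , 443.7723254 , 236.16708608],
       [  0.        ,   0.        ,   1.        ]]), 'rvec': array([ 0.87939556,  2.48875972, -1.13534191]), 'tvec': array([ 0.50528986, -0.20903818,  1.34701082])}
side {'camera_matrix': array([[503.14816591,   0.        , 326.54066763],
       [  0.        , 503.14816591, 233.68503553],
       [  0.        ,   0.        ,   1.        ]]), 'rvec': array([ 1.01917971,  2.42060783, -1.03797069]), 'tvec': array([ 0.43695105, -0.27439994,  1.37480293])}
```

View pics/scene0.png

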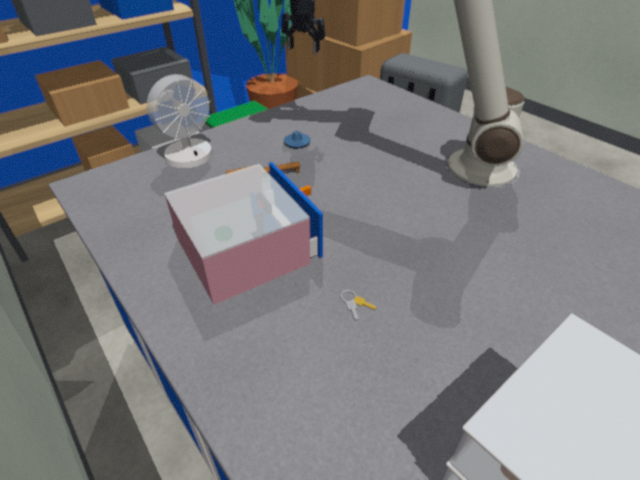

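View pics/side0.png

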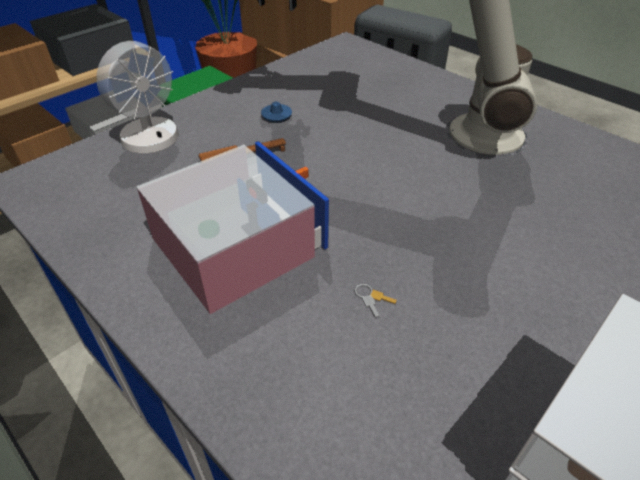

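The box stands with its drawer front toward the robot (blue plate, scene 272–321,166–255). The orange fin shows at scene (306,190) and side (302,174). The keys are at scene (357,302) and the brush is behind the fin at about (285,168). I'll enlarge to get the corners.

Run:
```python
import cv2,numpy as np
a=cv2.imread("pics/scene0.png")[155:305,155:345];b=cv2.imread("pics/side0.png")[135:315,130:335]
f=lambda i:cv2.resize(i,(400*1,int(i.shape[0]*400/i.shape[1])),interpolation=cv2.INTER_CUBIC)
a,b=f(a),f(b);h=max(len(a),len(b))
p=lambda i:np.pad(i,((0,h-len(i)),(0,0),(0,0)))
cv2.imwrite("pics/z.png",np.hstack([p(a),p(b)]))
```

```text
(no output)
```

View pics/z.png

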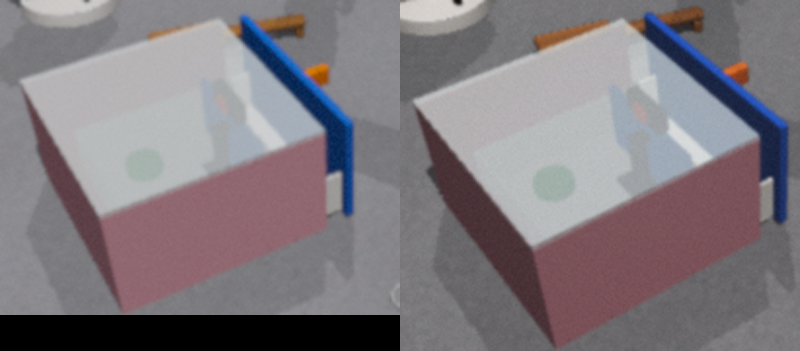

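The crops show four clear top-panel corners, at scene crop (22,80), (220,20), (326,132), (101,214), and the blue front's top edge from (248,16) to (352,122). I'll turn these into a box pose.

```bash
cat > h.py <<'E'
from workcell import r
import cv2,numpy as np
def plane(n,px,z,p=None):
    p=p or r.camera_params(n); R=cv2.Rodrigues(p["rvec"])[0]; C=-R.T@p["tvec"].ravel()
    d=cv2.undistortPoints(np.float64(px).reshape(-1,1,2),p["camera_matrix"],None)[:,0]
    d=np.c_[d,np.ones(len(d))]@R
    return C+d*((z-C[2])/d[:,2])[:,None]
E
python3 - <<'E'
from h import *
S=lambda q:np.array(q)/2.105+[155,155]
T=lambda q:(np.array(q)-[400,0])/1.951+[130,135]
t=[plane("scene",S([(22,80),(220,20),(326,132),(101,214)]),.14),plane("side",T([(416,102),(624,20),(758,140),(935-400,247)]),.14)]
loc=np.array([[.12,.125],[-.12,.125],[-.12,-.125],[.12,-.125]])
fr=[plane("scene",S([(248,16),(352,122)]),.136),plane("side",T([(654,14),(787,125)]),.136)]
for q,f in list(zip(t,fr))+[(sum(t)/2,sum(fr)/2)]:
    print(np.round(q[:,:2],4).tolist())
    best=None
    for l in (loc,loc*[1,-1]):
        c=q[:,:2].mean(0);H=(l).T@(q[:,:2]-c);U,s,V=np.linalg.svd(H);D=np.diag([1,np.linalg.det(U@V)]);R=(U@D@V).T
        e=np.abs(l@R.T+c-q[:,:2]).max()
        if best is None or e<best[0]:best=(e,c,R)
    e,c,R=best;print("err",e,"c",c,"yaw",np.degrees(np.arctan2(R[1,0],R[0,0])))
    print("front",(f[:,:2]-c)@R)
E
```

```text
[[0.8607, -0.2799], [0.6262, -0.245], [0.6601, 0.0011], [0.8946, -0.0353]]
err 0.0024925404811050322 c [ 0.76038422 -0.13977294] yaw -8.246746061302618
front [[-0.15279979 -0.12011313]
 [-0.15311407  0.1202501 ]]
[[0.8621, -0.2773], [0.6268, -0.2452], [0.6664, 0.0022], [0.8957, -0.0323]]
err 0.004329392753801731 c [ 0.76271467 -0.13815385] yaw -8.317808281454958
front [[-0.15454229 -0.12150923]
 [-0.15413254  0.12001666]]
[[0.8614, -0.2786], [0.6265, -0.2451], [0.6633, 0.0017], [0.8951, -0.0338]]
err 0.003183270389095383 c [ 0.76154944 -0.13896339] yaw -8.282233631860155
front [[-0.15367153 -0.1208105 ]
 [-0.15362326  0.12013379]]
```

Box centre is (0.761, -0.139), yaw -8.3°, drawer about 23 mm open. That puts the fin near (0.589, -0.114). Moving to hover above it.

>>> apply_moves(series="-1 -250 153 19 0 0 15;-1 -250 153 19 0 0 15;-1 -250 153 19 0 0 29.5;-1 -250 153 19 0 0 29.5;-1 -507 306 38 0 0 29.5;-1 -507 306 38 0 0 29.5;-1 -507 306 38 0 0 29.5;-1 -507 306 38 0 0 29.5;-1 -507 306 38 0 0 29.5;-1 -507 306 38 0 0 29.5", newtons=40)

```text
time: 0.93
position: [0.4734, -0.2608, 0.213]
tcp_rot: [-0.0, 0.072, 0.997, 0.0]
wrist_force: [0.3, -0.5, 1.4]
gripper_width: 0.0856
grip_force: 0.0
```

```bash
cat >> h.py <<'E'
from scipy.spatial.transform import Rotation as Ro
def delta(pos,ydir,zdir=(0,0,-1)):
    o=r.observe();q=np.array(o["tcp_rot"]);A=Ro.from_quat(q[[1,2,3,0]])
    y=np.array(ydir,float);z=np.array(zdir,float);y/=np.linalg.norm(y)
    if y@A.as_matrix()[:,1]<0:y=-y
    B=Ro.from_matrix(np.c_[np.cross(y,z),y,z])
    print("pos",np.round(o["position"],4),"q",np.round(o["qpos"],2),"F",np.round(o["wrist_force"],1),"t",round(float(o["time"]),2),"w",round(float(o["gripper_width"]),4))
    print("shift mm",np.round(A.inv().apply(np.array(pos)-o["position"])*1000,1),"turn",np.round(np.degrees((A.inv()*B).as_rotvec()),1))
E
python3 -c "
from h import *
delta((.5876,-.1137,.20),(.144,.9895,0))"
```

```text
pos [ 0.4734 -0.2608  0.213 ] q [-0.2   0.26 -0.24 -0.   -1.07 -1.51] F [ 0.3 -0.5  1.4] t 0.93 w 0.0856
shift mm [-91.7 162.1  13. ] turn [ 0. -0. -0.]
```

>>> apply_moves(series="-1 -92 162 3 0 0 0;-1 -92 162 3 0 0 0;-1 -92 162 3 0 0 0;-1 -92 162 3 0 0 0;-1 -92 162 3 0 0 0;-1 -92 162 3 0 0 0;-1 -92 162 3 0 0 0")

```text
time: 1.52
position: [0.5874, -0.1147, 0.2094]
tcp_rot: [-0.001, 0.071, 0.997, -0.0]
wrist_force: [-0.4, 0.6, -0.9]
gripper_width: 0.0858
grip_force: 0.0
```

Run:
```python
from h import *
delta((.5876,-.1137,.20),(.144,.9895,0))
p=r.camera_params("wrist");i=r.read_camera("wrist");cv2.imwrite("pics/w1.png",i[:,:,::-1])
h=cv2.cvtColor(i,cv2.COLOR_RGB2HSV)
m=cv2.inRange(h,(5,150,90),(20,255,255))
n,l,s,c=cv2.connectedComponentsWithStats(m)
for k in range(1,n):
    if s[k,4]>100: print(s[k],c[k],plane("wrist",[c[k]],.12,p))
```

```text
pos [ 0.5874 -0.1147  0.2094] q [ 0.08  0.36 -0.1  -0.   -1.11 -1.79] F [-0.4  0.6 -0.9] t 1.52 w 0.0858
shift mm [-0.1  1.   9.4] turn [-0.  -0.1  0.1]
[   4   79   30  108 2078] [ 16.66891242 120.49037536] [[ 0.48152912 -0.2727748   0.12      ]]
[   0  221   54  105 4099] [ 24.24542571 281.71188095] [[ 0.57659835 -0.30632096  0.12      ]]
[ 306  223   18   64 1086] [314.47421731 255.14456722] [[ 0.58550182 -0.11732168  0.12      ]]
[594 224  46  28 540] [614.27592593 238.16481481] [[0.60118188 0.06966505 0.12      ]]
[398 313  19  36 560] [406.89107143 328.9125    ] [[ 0.64656659 -0.06317878  0.12      ]]
```

View pics/w1.png

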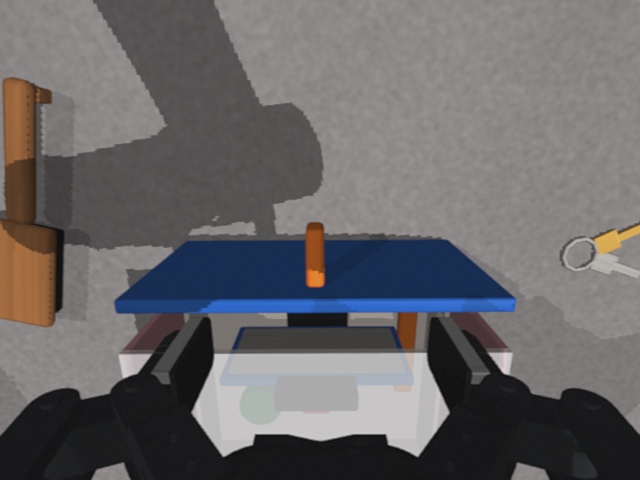

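The wrist view shows the fin at about (315,255) and the front edge spanning columns 117–515 with its centre at 316, so yaw is right and the lateral aim needs about -2 mm. Descending and closing.

>>> apply_moves(series="-1 0 -2 40 0 0 0;-1 0 -2 80 0 0 0;-1 0 -2 112 0 0 0;-1 0 -2 112 0 0 0;0.5 0 -2 112 0 0 0;1 0 -2 112 0 0 0;1 0 -2 112 0 0 0;1 0 -2 112 0 0 0;1 0 -2 112 0 0 0;1 0 -2 112 0 0 0", newtons=40)

```text
time: 2.4
position: [0.5876, -0.1178, 0.0997]
tcp_rot: [0.001, 0.072, 0.997, 0.0]
wrist_force: [-0.2, -1.8, 0.1]
gripper_width: 0.0122
grip_force: 4.7
```

```bash
python3 -c "
from h import *
delta((.464,-.0987,.097),(.144,.9895,0))"
```

```text
pos [ 0.5876 -0.1178  0.0997] q [ 0.07  0.47 -0.24  0.   -0.86 -1.79] F [-0.2 -1.8  0.1] t 2.4 w 0.0122
shift mm [125.    1.    2.4] turn [ 0.   0.1 -0. ]
```

The fin is held (12.2 mm). Pulling, with slow final rows to find the stop.

>>> apply_moves(series="1 15 0 0 0 0 0;1 30 0 0 0 0 0;1 45 0 0 0 0 0;1 60 0 0 0 0 0;1 75 0 0 0 0 0;1 90 0 0 0 0 0;1 102 0 0 0 0 0;1 110 0 0 0 0 0;1 116 0 0 0 0 0;1 116 0 0 0 0 0", newtons=60)

```text
time: 3.23
position: [0.4717, -0.102, 0.0998]
tcp_rot: [0.001, 0.072, 0.997, -0.001]
wrist_force: [-2.4, -5.1, 5.5]
gripper_width: 0.011
grip_force: 62.9
```

>>> apply_moves(series="1 4 0 0 0 0 0;1 7 0 0 0 0 0;1 10 0 0 0 0 0;1 12 0 0 0 0 0;1 12 0 0 0 0 0")

```text
time: 3.65
position: [0.4644, -0.1009, 0.0998]
tcp_rot: [0.005, 0.071, 0.997, -0.001]
wrist_force: [9.5, -13.5, -6.0]
gripper_width: 0.0114
grip_force: 61.2
```

>>> apply_moves(series="1 4 0 0 0 0 0;1 7 0 0 0 0 0;1 7 0 0 0 0 0")

```text
time: 3.9
position: [0.4642, -0.1007, 0.1]
tcp_rot: [0.012, 0.07, 0.997, -0.001]
wrist_force: [26.1, -25.1, -25.1]
gripper_width: 0.0106
grip_force: 59.5
```

Run:
```python
from h import *
delta((.464,-.0987,.2),(.144,.9895,0))
```

```text
pos [ 0.4642 -0.1007  0.1   ] q [ 0.13  0.28 -0.56  0.01 -0.71 -1.85] F [ 26.1 -25.1 -25.1] t 3.9 w 0.0106
shift mm [  -1.9    1.9 -100. ] turn [-0.   1.4  0.2]
```

The stop is reached: no further travel and the force is up. Relaxing the pull, opening and rising.

>>> apply_moves(series="1 -6 0 0 0 0 0;1 -10 0 0 0 0 0;0 -10 0 0 0 0 0;-0.3 -10 0 0 0 0 0;-0.3 -10 0 0 0 0 0;-0.3 -10 0 -20 0 0 0;-0.3 -10 0 -60 0 0 0;-0.3 -10 0 -100 0 0 0;-0.3 -10 0 -130 0 0 0;-0.3 -10 0 -130 0 0 0")

```text
time: 4.73
position: [0.4669, -0.0996, 0.2354]
tcp_rot: [0.007, 0.072, 0.997, 0.0]
wrist_force: [0.9, 0.2, 0.8]
gripper_width: 0.0555
grip_force: 0.0
```

Run:
```python
from h import *
delta((.57,-.12,.25),(.9895,-.144,0))
for n in("scene","wrist"):
    p=r.camera_params(n);i=r.read_camera(n);cv2.imwrite(f"pics/{n}2.png",i[:,:,::-1])
    np.savez(f"{n}2.npz",**p)
a=cv2.imread("pics/scene2.png")[120:330,150:400]
cv2.imwrite("pics/z2.png",np.hstack([cv2.resize(a,(400,336)),cv2.resize(cv2.imread("pics/wrist2.png"),(400,336))]))
```

```text
pos [ 0.4669 -0.0996  0.2354] q [ 0.13  0.13 -0.36  0.   -1.07 -1.85] F [0.9 0.2 0.8] t 4.73 w 0.0555
shift mm [-105.2   -5.5  -13.1] turn [ -0.6   0.7 -89.9]
```

View pics/z2.png

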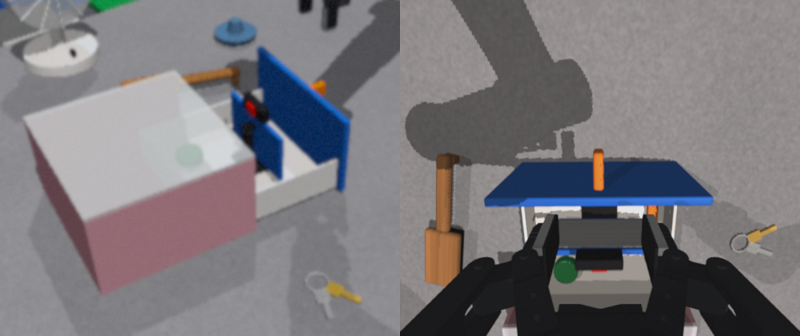

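The drawer is fully out. The scene shows the mirror between the box and the front, with the red button on the black tab (crop 252,107). Locating the button and the tab.

Run:
```python
from h import *
c=np.array([.7615,-.139]);a=np.radians(-8.3);R=np.array([[np.cos(a),-np.sin(a)],[np.sin(a),np.cos(a)]])
L=lambda P:np.round((P[:,:2]-c)@R,4)
for n in("scene","side","wrist"):
    p=r.camera_params(n);i=r.read_camera(n);h=cv2.cvtColor(i,cv2.COLOR_RGB2HSV)
    m=cv2.inRange(h,(0,170,100),(4,255,255))|cv2.inRange(h,(174,170,100),(180,255,255))
    N,l,s,q=cv2.connectedComponentsWithStats(m)
    for k in range(1,N):
        if s[k,4]>15: P=plane(n,[q[k]],.116,p);print(n,s[k],q[k],P.round(4),L(P))
    if n!="wrist":
        o=cv2.inRange(h,(5,170,120),(15,255,255))
    else:
        b=cv2.inRange(i,(0,0,0),(45,45,45))[330:410,250:380]
        N,l,s,q=cv2.connectedComponentsWithStats(b)
        for k in range(1,N):
            if s[k,4]>100:
                x,y,w,hh=s[k,:4]+[250,330,0,0][:4];P=plane(n,[(x,y),(x+w,y),(x+w,y+hh),(x,y+hh)],.128,p);print("blk",x,y,w,hh,s[k,4],L(P).tolist())
        bl=cv2.inRange(h,(105,170,130),(125,255,255));
        ys,xs=np.nonzero(bl[250:310]);print("front",xs.min(),xs.max(),ys.max()+250)
        cols=[150,250,400,480]
        e=[(x,np.nonzero(bl[250:310,x])[0].max()+250.5) for x in cols if bl[250:310,x].any()]
        print(L(plane(n,e,.136,p)).tolist(), L(plane(n,[(xs.min(),ys.max()+250),(xs.max(),ys.max()+250)],.136,p)))
```

```text
scene [304 183   6  10  32] [306.53125 187.0625 ] [[ 0.5748 -0.1207  0.116 ]] [[-0.1873 -0.0089]]
side [300 165   7  10  32] [303.34375 168.59375] [[ 0.5746 -0.1206  0.116 ]] [[-0.1876 -0.0088]]
wrist [308 396  24   3  62] [320.53225806 397.09677419] [[ 0.5858 -0.1165  0.116 ]] [[-0.1771 -0.003 ]]
blk 250 330 5 35 135 [[-0.2441, -0.053], [-0.2441, -0.0494], [-0.2152, -0.051], [-0.2152, -0.0546]]
blk 280 365 78 32 2346 [[-0.2152, -0.0327], [-0.2152, 0.0243], [-0.187, 0.0252], [-0.1871, -0.0336]]
front 135 504 303
[[-0.2687, -0.1168], [-0.2694, -0.0501], [-0.2701, 0.0498], [-0.27, 0.1031]] [[-0.2691 -0.1267]
 [-0.2689  0.1193]]
```

Back edge of the front is at local -0.269, tab centre at (-0.1945, -0.004). Going above the tab with a 90° turn.

>>> apply_moves(series="-0.3 -40 0 0 0 0 -7;-0.3 -70 0 0 0 0 -14;-0.3 -104 -1 0 0 0 -21;-0.3 -104 -1 0 0 0 -28;-0.3 -104 -1 0 0 0 -35;-0.3 -104 -1 0 0 0 -42;-0.3 -104 -1 0 0 0 -49;-0.3 -104 -1 0 0 0 -56;-0.3 -104 -1 0 0 0 -63;-0.3 -104 -1 0 0 0 -70")

```text
time: 5.82
position: [0.5653, -0.1156, 0.2262]
tcp_rot: [-0.002, -0.515, 0.857, 0.001]
wrist_force: [-0.2, 0.0, -0.1]
gripper_width: 0.0553
grip_force: 0.0
```

Run:
```python
from h import *
delta((.5699,-.1151,.2),(.9895,-.144,0))
```

```text
pos [ 0.5653 -0.1156  0.2262] q [ 0.08  0.32 -0.13 -0.   -1.13 -0.57] F [-0.2  0.  -0.1] t 5.82 w 0.0553
shift mm [-2.7 -3.9 26.2] turn [  0.2  -0.1 -19.7]
```

>>> apply_moves(series="-0.3 -3 -4 10 0 0 -7;-0.3 -3 -4 20 0 0 -14;-0.3 -3 -4 26 0 0 -20;-0.3 -3 -4 26 0 0 -20;-0.3 -3 -4 26 0 0 -20")

```text
time: 6.23
position: [0.5704, -0.115, 0.2007]
tcp_rot: [-0.001, -0.653, 0.757, 0.001]
wrist_force: [-1.0, 0.2, 0.4]
gripper_width: 0.0554
grip_force: 0.0
```

Run:
```python
from h import *
delta((.5699,-.1151,.105),(.9895,-.144,0))
cv2.imwrite("pics/w3.png",r.read_camera("wrist")[:,:,::-1])
```

```text
pos [ 0.5704 -0.115   0.2007] q [ 0.08  0.34 -0.16  0.   -1.07 -0.23] F [-1.   0.2  0.4] t 6.23 w 0.0554
shift mm [ 0.1  0.1 95.7] turn [ 0.2 -0.  -0.2]
```

View pics/w3.png

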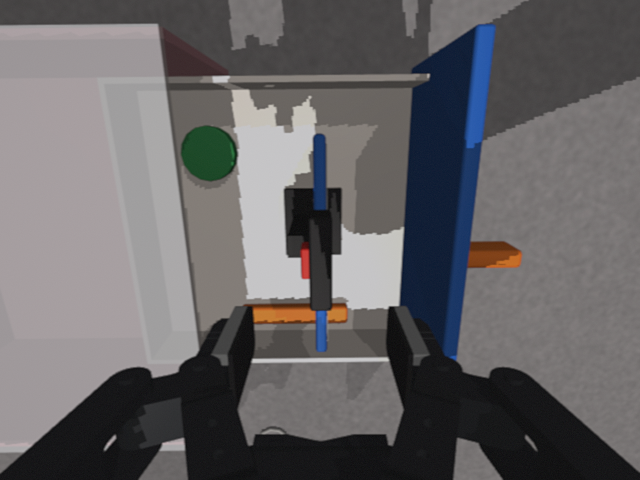

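The view shows the jaws (columns 250 and 390) straddling the tab (310–332) with the red button on the left at (306,262). Descending and pinching.

>>> apply_moves(series="-0.3 0 0 35 0 0 0;-0.3 0 0 70 0 0 0;-0.3 0 0 96 0 0 0;-0.3 0 0 96 0 0 0;0.3 0 0 96 0 0 0;1 0 0 96 0 0 0;1 0 0 96 0 0 0;1 0 0 96 0 0 0;1 0 0 96 0 0 0;1 0 0 96 0 0 0", newtons=45)

```text
time: 7.12
position: [0.5722, -0.115, 0.1089]
tcp_rot: [0.001, -0.654, 0.756, -0.001]
wrist_force: [-2.2, 0.8, 6.5]
gripper_width: 0.0131
grip_force: 50.5
```

>>> apply_moves(series="1 0 0 0 0 0 0;1 0 0 0 0 0 0")

```text
time: 7.28
position: [0.5722, -0.115, 0.1089]
tcp_rot: [0.001, -0.654, 0.756, -0.001]
wrist_force: [-1.8, 1.4, 5.9]
gripper_width: 0.0133
grip_force: 50.5
```

Width 13.3 mm means the button is in. Lifting.

>>> apply_moves(series="1 0 0 -6 0 0 0;1 0 0 -12 0 0 0;1 0 0 -18 0 0 0;1 0 0 -24 0 0 0;1 0 0 -30 0 0 0;1 0 0 -36 0 0 0;1 0 0 -42 0 0 0;1 0 0 -48 0 0 0;1 0 0 -54 0 0 0;1 0 0 -54 0 0 0")

```text
time: 8.12
position: [0.5713, -0.115, 0.1618]
tcp_rot: [0.0, -0.654, 0.756, -0.0]
wrist_force: [1.8, 0.7, -1.9]
gripper_width: 0.0131
grip_force: 49.1
```

Run:
```python
from h import *
delta((.5722,-.115,.219),(.9895,-.144,0))
cv2.imwrite("pics/s4.png",cv2.resize(r.read_camera("scene")[100:300,150:400,::-1],(750,600)))
```

```text
pos [ 0.5713 -0.115   0.1618] q [ 0.08  0.38 -0.21  0.   -0.98 -0.22] F [ 1.8  0.7 -1.9] t 8.12 w 0.0131
shift mm [ -0.1  -1.  -57.2] turn [-0.1  0.  -0. ]
```

View pics/s4.png

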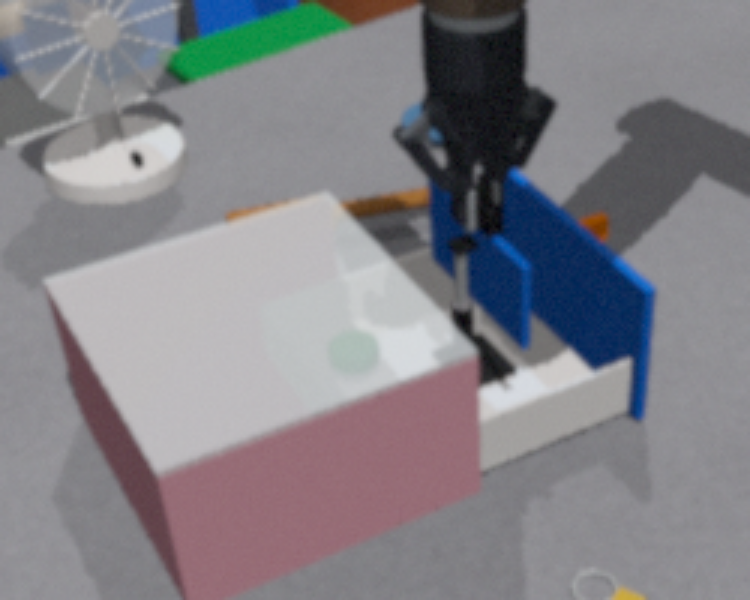

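The mirror has risen with the jaws: the steel rod shows at (460,280) above the tube. Continuing to the second stop.

>>> apply_moves(series="1 0 0 -6 0 0 0;1 0 0 -12 0 0 0;1 0 0 -18 0 0 0;1 0 0 -24 0 0 0;1 0 0 -30 0 0 0;1 0 0 -36 0 0 0;1 0 0 -42 0 0 0;1 0 0 -48 0 0 0;1 0 0 -53 0 0 0;1 0 0 -53 0 0 0")

```text
time: 9.0
position: [0.5707, -0.115, 0.2146]
tcp_rot: [-0.0, -0.654, 0.756, 0.0]
wrist_force: [-0.2, 0.4, -4.8]
gripper_width: 0.0136
grip_force: 49.1
```

>>> apply_moves(series="1 0 0 -2 0 0 0;1 0 0 -4 0 0 0;1 0 0 -6 0 0 0;1 0 0 -6 0 0 0")

```text
time: 9.33
position: [0.5707, -0.115, 0.2194]
tcp_rot: [-0.0, -0.654, 0.757, 0.0]
wrist_force: [0.3, 1.4, -4.9]
gripper_width: 0.0131
grip_force: 49.0
```

>>> apply_moves(series="1 0 0 -2 0 0 0;1 0 0 -4 0 0 0;1 0 0 -4 0 0 0")

```text
time: 9.58
position: [0.5698, -0.1146, 0.2198]
tcp_rot: [-0.001, -0.654, 0.757, 0.002]
wrist_force: [4.3, -0.2, -23.4]
gripper_width: 0.0132
grip_force: 46.1
```

Second stop reached (force jumps to 23 N with no travel). Easing 2 mm, firming the grip and checking.

>>> apply_moves(series="1 0 0 1 0 0 0;1 0 0 2 0 0 0;1 0 0 2 0 0 0;1 0 0 2 0 0 0;1 0 0 2 0 0 0;1 0 0 2 0 0 0", newtons=60)

```text
time: 10.08
position: [0.5702, -0.1148, 0.22]
tcp_rot: [-0.001, -0.654, 0.757, 0.001]
wrist_force: [2.6, 0.2, -24.3]
gripper_width: 0.0129
grip_force: 62.9
```

Run:
```python
from h import *
delta((.5698,-.1146,.2198),(.9895,-.144,0))
cv2.imwrite("pics/s5.png",cv2.resize(r.read_camera("scene")[80:280,150:400,::-1],(750,600)))
```

```text
pos [ 0.5702 -0.1148  0.22  ] q [ 0.08  0.33 -0.13 -0.   -1.12 -0.22] F [  2.6   0.2 -24.3] t 10.08 w 0.0129
shift mm [-0.1  0.4  0.2] turn [ 0.2  0.  -0.1]
```

View pics/s5.png

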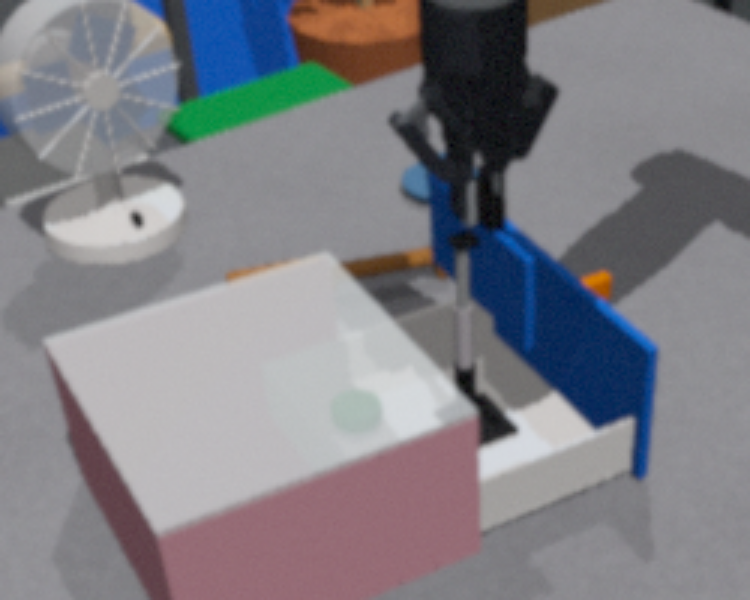

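Full height is held with the rod fully out (460,300), and brush and keys are untouched. I'll nudge gently outward (tool +y) through the mirror to confirm the drawer sits on its stop.

>>> apply_moves(series="1 0 1 0 0 0 0;1 0 2 0 0 0 0;1 0 3 0 0 0 0;1 0 3 0 0 0 0;1 0 3 0 0 0 0;1 0 3 0 0 0 0")

```text
time: 10.63
position: [0.5691, -0.1144, 0.2198]
tcp_rot: [0.001, -0.654, 0.757, -0.0]
wrist_force: [7.3, -2.2, -29.4]
gripper_width: 0.0132
grip_force: 62.1
```

```bash
python3 -c "
from workcell import r
o=r.observe();print(o['position'],o['wrist_force'],o['gripper_width']);print(r.hand_in())"
```

```text
[ 0.56905801 -0.11444529  0.21977989] [  7.31732158  -2.23116677 -29.41105315] 0.013217002923895748
the job is handed in; nothing more can be done
None
```

I handed the job in at about 10.6 s: the drawer is out against its stop, the mirror is held at its second stop (about 110 mm up) with the button squeezed in, and the brush and keys were not touched; no verdict was returned.

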